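Wedge the loose coil of a power supply's transformer

TASK

The coil of this opened power supply's transformer is loose on its core. Set the thin end of the wooden wedge in the open gap between the coil and the core's outer limb and let go while the coil is still loose, then take the mallet and drive the wedge in with light taps, drawing the mallet back between them, until it stops moving forward and the coil is tight; do not hit so hard that the wedge splits (keep under 45 N). Lay the mallet down on the bench, clear of the wedge, and leave the other things where they are.

Things in the scene. Friction and masses are not known exactly. Their poses are not given: they have to be found in the camera images.
- supply: Opened bench power supply, fixed: an aluminium tray (x -60..210, y -85..85 mm, 2 thick) with the mains transformer, capacitors, heat sink and a meter panel, all but the transformer beyond x 85 (panel 140 high). Origin on the bench below the centre of the transformer's core; +x level, the way the wedge is driven, z up.
- core_top (a point): Top centre of the core, 84 mm above the bench. Core: dark laminated steel, x -22.5..22.5, y -52..52 (supply's axes), lower yoke up to 20 mm above the bench, upper yoke from 68, outer limbs |y| 36..52. The tan coil between the limbs (22 to 66 mm up) stands 8 mm proud of the core's face, corners rounded 4 mm. The window at +y is packed full, the one at -y has the open gap.
- gap_mouth (a point): Mouth of the gap, on the core's face (x -22.5 of the supply), 32 mm above the bench: the middle height of a wedge lying on the ledge. Axes as the supply's: +x into the gap (it runs right through), +y to the coil. The limb's face lies 4.3 mm to -y, the coil's straight side 2.7 to 5.3 mm to +y: the gap is 7 to 9.6 mm wide, differing between transformers.
- ledge (a point): Front edge, in line with the gap, of the steel channel foot before the core: a flat ledge 104 mm wide (y -52..52), 20 mm above the bench, level with the gap's floor and reaching 32 mm out from the core's face. It carries the wedge in front of the gap. Axes as the supply's.
- coil (a joint): How far the coil is pushed sideways to the core's centre limb, in m: 0 loose, 0.001 hard against it (tight). It springs back with 10 N per mm. Bringing it tight takes taps that end at 11 to 16 N, friction varying: from jamming to tight the wedge goes 10 to 16 mm forward. Then one more tap of 15 N moves it less than 1 mm. Friction keeps it there.
- wedge: Plain wooden wedge lying on its narrow side, 100 mm long, 24 high, 30 g. Origin under the middle of its thick head; +x to the thin end. Head x -12..12, sides parallel, 12.4 thick (y -6.2..6.2): grip here. From x 12 to 88 it tapers 1:9 to a round nose 4 mm thick: the side at y +6.2 is straight, the -y side slopes. It goes in this way up, x along the supply's x, straight side to the coil.
- wedge_tip (a point): Middle of the thin end (x 88, y 4.2, z 12 mm in the wedge's frame). Centre of mass 57 mm behind it: with the thin end 28 mm or more inside the mouth, the wedge stays on the ledge when let go. It first jams at 27 to 51 mm and is home at about 40 to 66 mm, depending on the gap: only the feel tells.
- wedge_tail (a point): Middle of the thick end face, the face to strike, 12.4 mm wide and 24 high (x -12, y 0, z 12 mm in the wedge's frame). Strike slowly: a mallet coming at about 20 mm/s and stopped when 15 N is felt stays under 45 N at the wedge; at 50 mm/s the blow itself can exceed it.
- mallet: Small mallet lying on the bench, white nylon faces, steel middle, 0.22 to 0.35 kg. Origin under the head's middle. Head: cylinder 32 mm thick, 90 long along the mallet's y (faces at y -45 and 45, either may strike), axis 16 mm up. Handle along -x, 14 thick near the head, then a rubber grip to 31 thick, end at x -180, axis 16 up. Grip the head between handle and face, or the handle.
- mallet_head (a point): Centre of the mallet's head, 16 mm above the bench when it lies there; axes as the mallet's.
- strip: Plain pressboard strip 90 x 24 x 10 mm, not tapered, a bystander to leave alone; origin at its underside
- spool: Grey solder spool, 54 mm wide, 40 mm high, a bystander to leave alone; origin at its underside
- flux: Amber flux jar, 52 mm wide, 45 mm high, a bystander to leave alone; origin at its underside
- screwdriver: Screwdriver 190 mm long, a bystander to leave alone; origin at its underside
- spare_cap: Standing capacitor, 35 mm wide, 50 mm high, a bystander to leave alone; origin at its underside
- pliers: Red-handled pliers, 165 mm long, a bystander to leave alone; origin at its underside
- screw_dish: Black open dish 90 x 60 x 22 mm, a bystander to leave alone; origin at its underside

How it is judged:
By the outcome, as a careful person would: the job done as asked, in the order asked, and still so for the second after the job is handed in, with the robot touching nothing.
It also fails if it takes over 58 s, if anything falls off the work surface, if the arm or the gripper's body presses on something with over 40 N, if the wrist force passes 120 N, or if a joint passes its speed limit or range.

ROBOT

A 7-joint arm with a two-finger parallel gripper is mounted at the origin on the work surface. World frame = base frame: x ahead of the robot, y to its left, z up, the work surface at z = 0. Lengths are in mm, angles in rad, forces in N, time in s.
With the tool pointing down it reaches from about 425 to 950 mm from the base axis. Payload 4.7 kg.
Tool frame: the origin (TCP) lies midway between the tips of the shut fingers; the grasp point (between the pads) lies 19 mm behind it; z points along the fingers, y is the line along which they close (so a half turn about z gives the same grasp; the last joint's range is limited). The gripper opens to 85 mm and grips with 20 to 120 N. Pads are 22 mm wide; open, the fingers measure 114 mm over their backs; the gripper's body (76 mm by 85 mm) begins 54 mm behind the grasp point. The pads swing forward as they close: fully open they stand 13 mm farther back than shut.
Start: joints at [1.077, 0.469, -0.049, 1.532, 0.024, 1.141, -0.082], TCP at [302.611, -603.386, 231.335] pointing down, gripper open.
Joint ranges: [-2.59, 2.59], [-0.33, 1.99], [-1.39, 1.29], [0.1, 2.45], [-1.04, 4.18], [0.21, 1.99], [-2.66, 2.66]. Speed limits (rad/s): [2.57, 2.57, 3.14, 3.14, 3.14, 3.14, 3.14].

INTERFACE

Orientations are given as a rotation vector (axis times angle).
In Python, from bench import env gives the robot as it stands.
- The arm moves only by the shell command python3 -m creep 'ROWS'. ROWS is a JSON object of lists of equal length, an entry for each row: "dp": the shift along the world's x, y, z in units of 0.2 m (1.0 is 0.2 m), a list of three; "rotation": the turn, a rotation vector about the world's x, y, z in units of 5 degrees (1.0 is 5 degrees), a list of three; "gripper": the opening, from 0 (shut) to 1 (fully open). A call has exactly 10 rows; each row shifts and turns the commanded pose from where the row before left it; what a row does not reach is not made up. A row lasts 1/12 s, in which the tool goes at most 41.7 mm and 7.16 degrees, less where a joint would pass 70% of its speed; a pose out of reach is approached as far as the arm can. A call with a number of a shift or a turn outside -1 to 1 is refused whole. A call with a gripper value outside its range is refused whole. The fingers move at their own pace and stop on an object; the grip force is fixed at half the most. Time passes only in rows, so rows that do not move let the fingers close, or fill a call up. It gives the time, the measured TCP pose, the force, the opening and the grip force at its end, in the units of the state.
- env.read_state(): the state, without advancing time (a new reading comes with each control period).
- env.grab_frame(name): name is "scene" or "top"; returns the picture (480x640x3 uint8, red, green, blue); there is no depth.
- env.camera_params(name): a dict with "fx", "fy", "cx", "cy" (pixels), "dist" ([k1, k2, p1, p2, k3] as OpenCV has them; the pictures are not rectified), "R" (3x3) and "t" (3): a world point X has camera coordinates R X + t. Camera axes: x right, y down, z forward; pixel columns grow to the right and rows downward; lengths in mm; the calibration is good to about 2 mm. A picture is of the moment at which its call begins. camera_params takes no time and is no camera call.
- env.sign_off(): hands the job in; it is judged then, once.
The state is a dict: "t": time; "joints": joint angles; "qvel": joint speeds; "joint_efforts": joint torques, N m; "tcp_pos": TCP position; "tool_rot": TCP orientation; "contact_force": force on the tool from outside, world axes, zero at the start; "wrist_torque": the same for the moment, N m; "opening": finger opening in mm; "grasp_force": force on a finger pad.
Only numpy, scipy, OpenCV 4.12 (cv2) and the standard library are available. Lean on these libraries where they do the work, as an engineer would, in place of code of your own. Each camera call takes 0.05 s, during which the arm holds its last target. There are 200 camera calls.

## Working session

There is one attempt and no reset: what is moved stays moved. The work goes in short steps, Python scripts to look and compute and a shell command to move; the robot and the scene stay as the last step left them, time stands still between calls to the robot, and variables do not carry over. Pictures are saved under pics/ and viewed, at most 10 in all, crops included, and the job is handed in when it is done.

```bash
ls; mkdir -p pics
python3 - <<'E'
from bench import env
import cv2,numpy as np
for n in("scene","top"):
    f=env.grab_frame(n);cv2.imwrite(f"pics/{n}0.png",f[:,:,::-1])
    c=env.camera_params(n);print(n,{k:np.round(v,3).tolist() for k,v in c.items()})
s=env.read_state();print(s)
E
```

```text
pics
scene {'fx': 444.839, 'fy': 444.839, 'cx': 321.014, 'cy': 246.966, 'dist': [-0.051, 0.0, 0.0, 0.0, 0.0], 'R': [[-0.683, 0.73, -0.008], [0.371, 0.337, -0.865], [-0.629, -0.594, -0.501]], 't': [436.644, -82.933, 1375.102]}
top {'fx': 444.244, 'fy': 444.244, 'cx': 313.602, 'cy': 244.161, 'dist': [0.003, 0.0, 0.0, 0.0, 0.0], 'R': [[-0.028, -1.0, 0.012], [-0.998, 0.027, -0.053], [0.052, -0.014, -0.999]], 't': [-91.381, 557.827, 1040.083]}
{'t': 0.1, 'joints': array([ 1.07708476,  0.46939719, -0.04859077,  1.5335393 ,  0.02412157,
        1.14100557, -0.08229453]), 'qvel': array([-9.46597667e-04, -2.03939950e-03,  8.90391100e-04, -1.64634198e-03,
        7.55331068e-04,  2.45655736e-04, -6.98225060e-06]), 'joint_efforts': array([ 4.32659490e-04, -5.11515892e+01, -4.69819678e-02, -2.38391358e+01,
        1.07724316e-02,  4.32198736e-03, -2.75109437e-05]), 'tcp_pos': array([ 302.3489974 , -602.92888876,  230.35670217]), 'tool_rot': array([-3.05546764e+00, -7.23238536e-01,  7.61572514e-04]), 'contact_force': array([-0.45637325, -0.453327  , -0.592296  ]), 'wrist_torque': array([-0.01376282,  0.05554052,  0.01089216]), 'grasp_force': 0.0, 'opening': 85.45625130123491}
```

View pics/scene0.png

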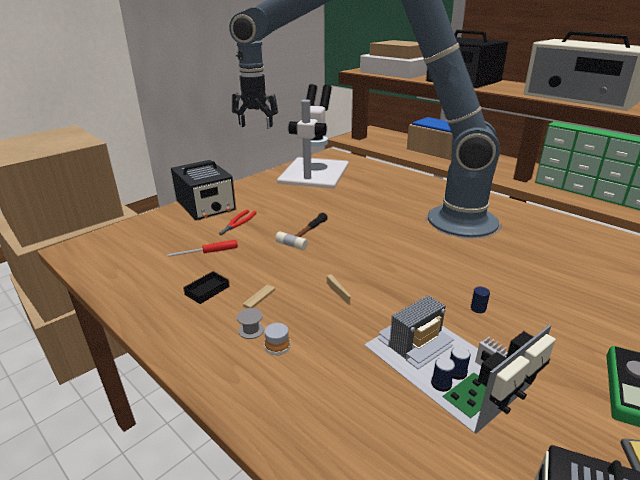

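View pics/top0.png

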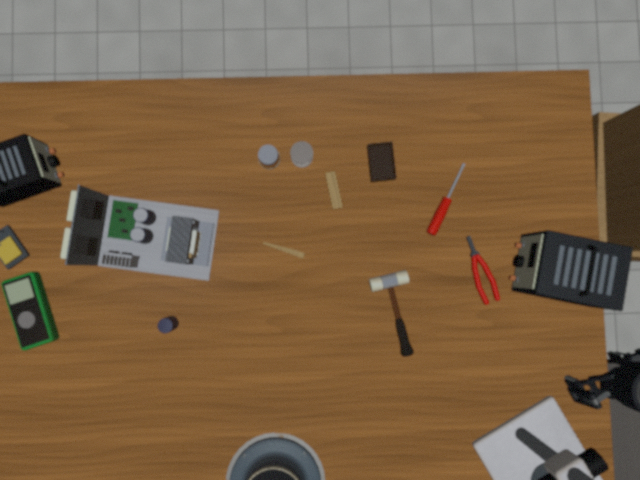

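The scene view shows the supply at about (440,350), the wedge at (338,288) and the mallet at (300,235). In the top view the wedge runs from the thin end at (265,243) to the head at (303,255). The mallet head is at (390,281), and the core is at (185,240) with supply +x pointing left.

```bash
cat > h.py <<'E'
import cv2,numpy as np
from bench import env
def ray(n,uv):
    c=env.camera_params(n);K=np.array([[c['fx'],0,c['cx']],[0,c['fy'],c['cy']],[0,0,1]])
    p=cv2.undistortPoints(np.array(uv,float).reshape(-1,1,2),K,np.array(c['dist'],float)).reshape(-1,2)
    R=np.array(c['R']);t=np.array(c['t']);d=np.c_[p,np.ones(len(p))]@R
    return -R.T@t,d
def onz(n,uv,z):
    o,d=ray(n,uv);return o+d*((z-o[2])/d[:,2])[:,None]
def pix(n,X):
    c=env.camera_params(n);K=np.array([[c['fx'],0,c['cx']],[0,c['fy'],c['cy']],[0,0,1]])
    return cv2.projectPoints(np.array(X,float).reshape(-1,1,3),cv2.Rodrigues(np.array(c['R']))[0],np.array(c['t'],float),K,np.array(c['dist'],float))[0].reshape(-1,2)
def crop(n,box,k,name,f=None):
    f=env.grab_frame(n) if f is None else f
    x,y,w,h=box
    cv2.imwrite(name,cv2.resize(f[y:y+h,x:x+w,::-1],None,fx=k,fy=k,interpolation=cv2.INTER_CUBIC))
E
python3 - <<'E'
from h import *
a=np.zeros((600,800,3),np.uint8)
T=cv2.imread('pics/top0.png');S=cv2.imread('pics/scene0.png')
r=lambda I,x,y,w,h,W,H:cv2.resize(I[y:y+h,x:x+w],(W,H),interpolation=cv2.INTER_CUBIC)
a[:300,:400]=r(T,140,200,100,75,400,300)      #x4
a[:300,400:]=r(S,365,285,100,75,400,300)
a[300:,:400]=r(T,240,220,80,60,400,300) #x5
a[300:,400:]=r(T,360,260,60,45,400,300)
cv2.imwrite('pics/m1.png',a)
hsv=cv2.cvtColor(T,cv2.COLOR_BGR2HSV)
for p in [(270,245),(284,249),(298,254),(284,240),(280,260),(333,190),(378,282),(390,281),(402,278)]: print(p,hsv[p[1],p[0]])
E
```

```text
(270, 245) [ 18 116 138]
(284, 249) [ 19 109 145]
(298, 254) [ 20 107 148]
(284, 240) [ 16 146 129]
(280, 260) [ 16 151 135]
(333, 190) [ 19 104 150]
(378, 282) [ 28  23 178]
(390, 281) [108  31 140]
(402, 278) [ 36  20 183]
```

View pics/m1.png

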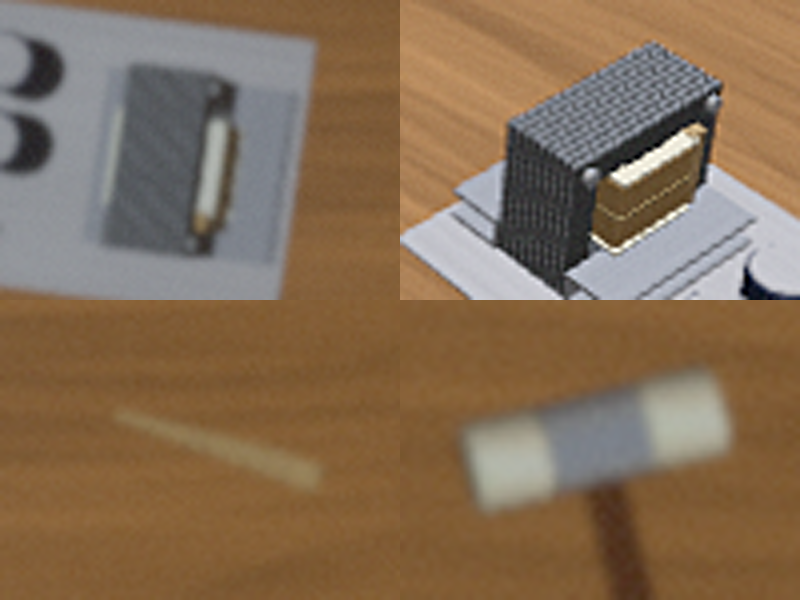

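The upscaled crops show the core top and the coil standing proud on the right, with the ledge beyond it, the gap at the upper end of the coil at about (192,225) full-frame, and the wedge and mallet head clearly. Next I fit the edges at sub-pixel level.

```bash
cat > m.py <<'E'
from h import *
T=cv2.imread('pics/top0.png')
sat=cv2.GaussianBlur(cv2.cvtColor(T,cv2.COLOR_BGR2HSV)[:,:,1],(3,3),0).astype(float)
def edge(p,q,half=6,th=None,ch=sat,n=40):
    p,q=np.array(p,float),np.array(q,float);d=(q-p)/np.linalg.norm(q-p);m=np.array([-d[1],d[0]]);out=[]
    s=np.arange(-half,half+.01,.1)
    for a in np.linspace(0,1,n):
        X=p+(q-p)*a+s[:,None]*m
        v=cv2.remap(ch.astype(np.float32),X[:,0].astype(np.float32)[None],X[:,1].astype(np.float32)[None],cv2.INTER_LINEAR)[0]
        g=np.abs(np.gradient(cv2.GaussianBlur(v[None],(0,0),6)[0]));i=np.argmax(g);w=g[max(0,i-12):i+13]
        out.append(X[max(0,i-12):i+13].T@w/w.sum())
    return np.array(out)
def line(P):
    vx,vy,x,y=cv2.fitLine(P[:,:2].astype(np.float32),cv2.DIST_HUBER,0,.01,.01).ravel();
    r=(P[:,0]-x)*vy-(P[:,1]-y)*vx
    return np.array([x,y]),np.array([vx,vy]),np.median(np.abs(r))
def isec(a,b):
    return a[0]+a[1]*np.linalg.solve(np.c_[a[1],-b[1]],b[0]-a[0])[0]
E
python3 - <<'E'
from m import *
L={}
for n,p,q in [('lo',(125,268),(200,278)),('up',(120,198),(208,206.5)),('fr',(217,215),(211,272))]:
    P=onz('top',edge(p,q),2);L[n]=line(P);d=L[n][1];print(n,L[n][0].round(1),np.degrees(np.arctan2(d[1],d[0])).round(2),L[n][2].round(2))
A=isec(L['lo'],L['fr']);B=isec(L['up'],L['fr']);print('corners',A,B,np.linalg.norm(A-B))
ux=np.degrees(np.arctan2(L['up'][1][1],L['up'][1][0]))
# supply x dir
def un(d,s): 
    d=np.array(d); return d if d@s>0 else -d
d=un(L['lo'][1],[0,1])+un(L['up'][1],[0,1])+ (lambda f:np.array([f[1],-f[0]]))(un(L['fr'][1],[-1,0]))
d/=np.linalg.norm(d);yy=np.array([-d[1],d[0]])
O=(A+B)/2+60*d;print('supply',O,'yaw',np.degrees(np.arctan2(d[1],d[0])),'y',yy)
np.save('sup.npy',np.r_[O,d])
print('core top pix',pix('top',[*O,84]), 'gap', O-22.5*d)
for x,y,z in [(-22.5,-52,84),(22.5,-52,84),(22.5,52,84),(-22.5,52,84)]: print(pix('top',[*(O+x*d+y*yy),z]).round(1))
# wedge, strip, mallet
hsv=cv2.cvtColor(cv2.GaussianBlur(T,(3,3),0),cv2.COLOR_BGR2HSV)
m=((hsv[:,:,1]<128)&(hsv[:,:,1]>60)).astype(np.uint8);m[:225]=0;m[270:]=0;m[:,:255]=0;m[:,315:]=0
c=max(cv2.findContours(m,0,1)[0],key=cv2.contourArea).reshape(-1,2);print('wedge area',cv2.contourArea(c),c.min(0),c.max(0))
W=onz('top',c,24);print('rect',cv2.minAreaRect(W[:,:2].astype(np.float32)))
m=((hsv[:,:,1]<80)).astype(np.uint8);m[:260]=0;m[305:]=0;m[:,:360]=0;m[:,420:]=0
c=max(cv2.findContours(m,0,1)[0],key=cv2.contourArea).reshape(-1,2);M=onz('top',c,16);r=cv2.minAreaRect(M[:,:2].astype(np.float32));print('mallet',r)
E
```

```text
lo [493.5 259.2] 80.76 0.07
up [667.5 249.5] 80.79 0.09
fr [553.4 132.7] -9.36 0.09
corners [474.98373 145.65494] [646.13007 117.45744] 173.45364
supply [570.22034 190.77287] yaw 80.73169 y [-0.9869449   0.16105781]
core top pix [[179.40921356 239.36812803]] gap [566.59656 168.56662]
[[193.  217.6]]
[[172.8 214.8]]
[[165.8 261.3]]
[[186. 264.]]
wedge area 147.0 [264 242] [303 257]
rect ((545.5255126953125, -35.64589309692383), (97.48743438720703, 13.384980201721191), 69.98055267333984)
mallet ((463.81689453125, -283.2271423339844), (31.445396423339844, 94.5244369506836), 12.341200828552246)
```

Run:
```python
from m import *
# corner guesses: tip ~(264,242.5), head end ~(303.5,255)
c0=np.array((264.,242.5));c1=np.array((303.5,255.));d=(c1-c0)/np.linalg.norm(c1-c0);m=np.array([-d[1],d[0]])
up=[];lo=[]
for a in np.linspace(5,38,34):
    s=np.arange(-9,9.01,.1);X=c0+d*a+s[:,None]*m
    v=cv2.remap(sat.astype(np.float32),X[:,0].astype(np.float32)[None],X[:,1].astype(np.float32)[None],cv2.INTER_LINEAR)[0]
    v=cv2.GaussianBlur(v[None],(0,0),4)[0];g=np.gradient(v);i=np.argmin(v[40:140])+40
    j=np.argmin(g[max(0,i-40):i])+max(0,i-40);k=np.argmax(g[i:i+40])+i
    up.append(X[j]);lo.append(X[k])
U=onz('top',up,24);Lo=onz('top',lo,24)
for n,P in(('up',U),('lo',Lo)):
    for sl in (slice(0,26),slice(0,34)):
        l=line(P[sl]);print(n,l[0].round(1),np.degrees(np.arctan2(l[1][1],l[1][0])).round(2),l[2].round(2))
w=np.linalg.norm(U-Lo,axis=1);print(w.round(1))
# ends along axis
E=[]
for s0 in(-.5,0,.5):
  s=np.arange(-8,52,.1);X=c0+d*s[:,None]+m*s0
  v=cv2.remap(sat.astype(np.float32),X[:,0].astype(np.float32)[None],X[:,1].astype(np.float32)[None],cv2.INTER_LINEAR)[0]
  g=np.gradient(cv2.GaussianBlur(v[None],(0,0),5)[0]);i=np.argmin(g[:200]);j=np.argmax(g[350:])+350;E+=[X[i],X[j]]
print(onz('top',E,24).round(1))
```

```text
up [555.2 -23.4] 73.38 0.25
up [551.6 -35.6] 73.36 0.3
lo [542.9 -27.1] 68.64 0.25
lo [543.6 -25.2] 68.11 0.27
[ 8.   8.   8.5  8.5  9.2  9.6  8.9  9.6 10.1 11.5 11.5 10.1 11.1 11.3
 10.3 11.1 12.2 12.2 12.2 12.2 11.8 12.  12.2 12.  12.9 13.4 14.3 14.1
 14.6 14.3 14.6 14.6 14.1 14.3]
[[563.7  12.   24. ]
 [530.7 -83.2  24. ]
 [562.7  12.6  24. ]
 [529.6 -82.5  24. ]
 [561.5  13.   24. ]
 [528.5 -82.2  24. ]]
```

Both wedge edges are consistent with the 1:9 taper. The straight side is at yaw 68.3°, facing supply +y, so the wedge is the right way up. Its origin is near (533.3,-70.2), and the predicted tip (562,13) matches. The mallet head is at (463.8,-283.2) with its axis at 102.3°. Moving above the wedge.

```bash
for i in 1; do python3 -m creep '{"dp":[[0.0577,0.1332,-0.03],[0.0577,0.1332,-0.03],[0.0577,0.1332,-0.03],[0.0577,0.1332,-0.03],[0.0577,0.1332,-0.03],[0.0577,0.1332,-0.03],[0.0577,0.1332,-0.03],[0.0577,0.1332,-0.03],[0.0577,0.1332,-0.03],[0.0577,0.1332,-0.03]],"rotation":[[0,0,0.417],[0,0,0.417],[0,0,0.417],[0,0,0.417],[0,0,0.417],[0,0,0.417],[0,0,0.417],[0,0,0.417],[0,0,0.417],[0,0,0.417]],"gripper":[1,1,1,1,1,1,1,1,1,1]}'; done
python3 -m creep '{"dp":[[0.0577,0.1332,-0.03],[0.0577,0.1332,-0.03],[0.0577,0.1332,-0.03],[0.0577,0.1332,-0.03],[0.0577,0.1332,-0.03],[0.0577,0.1332,-0.03],[0.0577,0.1332,-0.03],[0.0577,0.1332,-0.03],[0.0577,0.1332,-0.03],[0.0577,0.1332,-0.03]],"rotation":[[0,0,0.417],[0,0,0.417],[0,0,0.417],[0,0,0.417],[0,0,0.417],[0,0,0.417],[0,0,0.417],[0,0,0.417],[0,0,0.417],[0,0,0.417]],"gripper":[1,1,1,1,1,1,1,1,1,1]}'
```

```text
t: 0.93
tcp_pos: [418.1, -335.5, 170.8]
tool_rot: [-2.874, -1.267, 0.0]
contact_force: [0.1, 0.4, 0.1]
opening: 85.7
grasp_force: 0.0
t: 1.77
tcp_pos: [533.5, -69.3, 110.8]
tool_rot: [-2.598, -1.766, 0.001]
contact_force: [0.0, -0.0, -0.4]
opening: 85.3
grasp_force: 0.0
```

```bash
python3 -m creep '{"dp":[[0,-0.0045,-0.09],[0,0,-0.09],[0,0,-0.09],[0,0,-0.09],[0,0,-0.08],[0,0,-0.06],[0,0,-0.037],[0,0,0],[0,0,0],[0,0,0]],"rotation":[[0,0,0],[0,0,0],[0,0,0],[0,0,0],[0,0,0],[0,0,0],[0,0,0],[0,0,0],[0,0,0],[0,0,0]],"gripper":[1,1,1,1,1,1,1,1,0,0]}'
python3 -m creep '{"dp":[[0,0,0],[0,0,0],[0,0,0],[0,0,0],[0,0,0],[0,0,0],[0,0,0],[0,0,0.05],[0,0,0.05],[0,0,0.05]],"rotation":[[0,0,0],[0,0,0],[0,0,0],[0,0,0],[0,0,0],[0,0,0],[0,0,0],[0,0,0],[0,0,0],[0,0,0]],"gripper":[0,0,0,0,0,0,0,0,0,0]}'
```

```text
t: 2.6
tcp_pos: [534.1, -71.5, 4.7]
tool_rot: [2.599, 1.764, 0.002]
contact_force: [-0.2, 0.0, -0.8]
opening: 64.1
grasp_force: 0.0
t: 3.43
tcp_pos: [533.4, -71.4, 34.8]
tool_rot: [-2.599, -1.764, -0.0]
contact_force: [0.0, 0.1, 0.2]
opening: 10.7
grasp_force: 60.2
```

```bash
python3 -m creep '{"dp":[[0.0283,0.0732,0],[0.0283,0.0732,0],[0.0283,0.0732,0],[0.0283,0.0732,0],[0.0283,0.0732,0],[0.0283,0.0732,0],[0.0283,0.0732,0],[0.0283,0.0732,0],[0.0283,0.0732,0],[0,0,0]],"rotation":[[0,0,0.276],[0,0,0.276],[0,0,0.276],[0,0,0.276],[0,0,0.276],[0,0,0.276],[0,0,0.276],[0,0,0.276],[0,0,0.276],[0,0,0]],"gripper":[0,0,0,0,0,0,0,0,0,0]}'
python3 - <<'E'
from h import *
f=env.grab_frame('top');cv2.imwrite('pics/top1.png',f[:,:,::-1]);g=env.grab_frame('scene');cv2.imwrite('pics/scene1.png',g[:,:,::-1])
s=np.load('sup.npy');O=s[:2];d=s[2:];yy=np.array([-d[1],d[0]])
G=O-22.5*d-31.7*yy;print(G,pix('top',[*G,44]),pix('top',[*G,32]))
a=np.zeros((600,800,3),np.uint8)
T=f[:,:,::-1];S=g[:,:,::-1]
a[:,:]=cv2.resize(T[190:280,150:270],(800,600),interpolation=cv2.INTER_CUBIC)
cv2.imwrite('pics/m2.png',a)
st=env.read_state();print(st['tcp_pos'],st['tool_rot'],st['opening'])
E
```

```text
t: 4.27
tcp_pos: [585.7, 65.3, 34.2]
tool_rot: [-2.386, -2.042, -0.006]
contact_force: [0.1, 1.2, -0.1]
opening: 10.9
grasp_force: 60.2
[597.8827  163.46109] [[196.16542344 228.18316168]] [[197.45897898 228.63812565]]
[584.28425431  60.85099463  33.72692004] [-2.39187472e+00 -2.03655568e+00  8.29595475e-04] 10.686033894216754
```

View pics/m2.png

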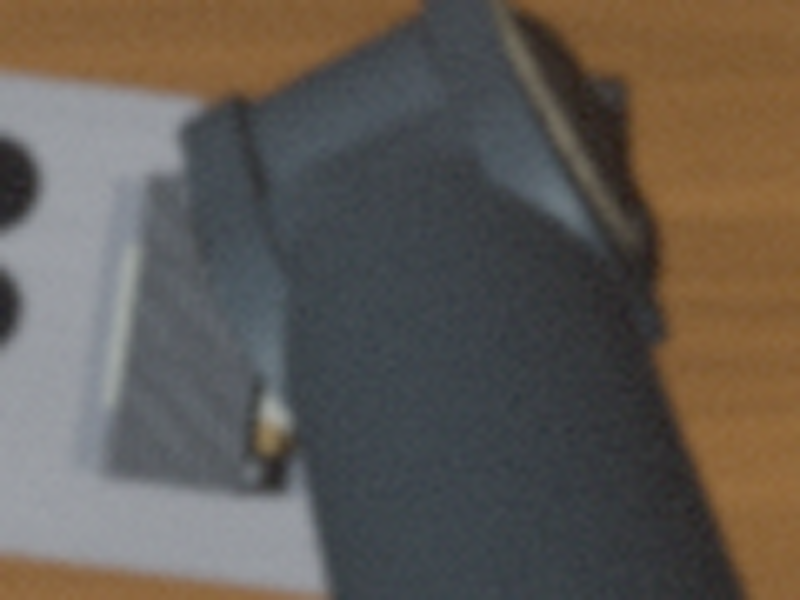

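The arm hides the wedge tip and the gap in the top view; only the core and the coil's +y end near (190,255) are visible. Checking the scene view.

Run:
```python
from h import *
S=cv2.imread('pics/scene1.png')
cv2.imwrite('pics/m3.png',cv2.resize(S[270:375,330:470],(800,600),interpolation=cv2.INTER_CUBIC))
d=np.array([.161,.987]);yy=np.array([-d[1],d[0]])
t=np.array([584.3,60.9])+88.9*d+4.2*yy
for z in (29,41,53):print(pix('scene',[*t,z]))
for q in ([-22.5,-52,84],[-22.5,-52,20],[-54.5,-52,20],[22.5,-52,84],[22.5,-52,20],[-54.5,-31.7,20]):
    s=np.load('sup.npy');print(q,pix('scene',[*(s[:2]+q[0]*d+q[1]*yy),q[2]]))
```

```text
[[389.91360183 327.44045116]]
[[390.34322382 322.83340057]]
[[390.77802875 318.16129591]]
[-22.5, -52, 84] [[389.46344421 313.70696097]]
[-22.5, -52, 20] [[387.16117747 339.07231469]]
[-54.5, -52, 20] [[375.99378723 330.72040394]]
[22.5, -52, 84] [[406.864383   325.72731747]]
[22.5, -52, 20] [[403.79601984 351.50496449]]
[-54.5, -31.7, 20] [[383.1521992  326.66577239]]
```

View pics/m3.png

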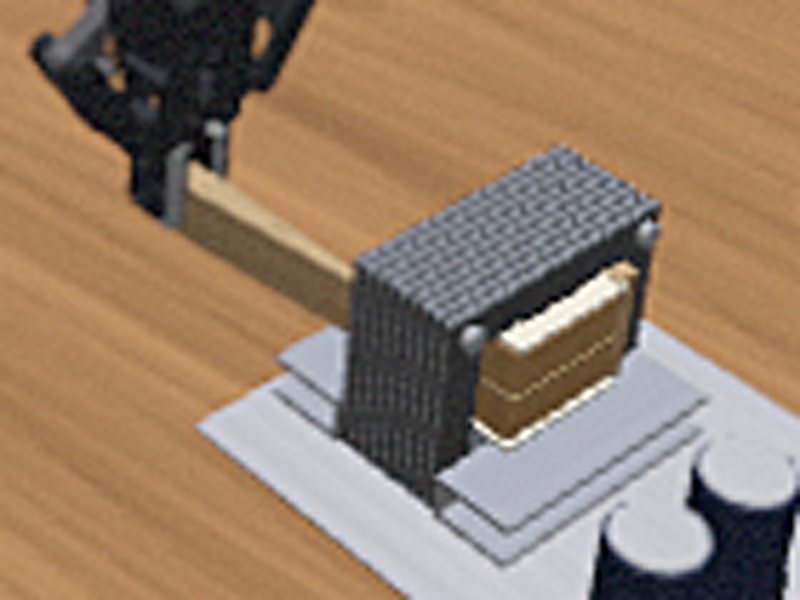

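In the scene view the wedge points at the gap side, with its tip hidden behind the core's front edge at crop (357,265). That edge sits about 2.5 px from its prediction, so I check whether this offset is camera bias.

Run:
```python
from h import *
s=np.load('sup.npy');O=s[:2];d=s[2:];yy=np.array([-d[1],d[0]])
k=800/140
for n,q,c in (('tray',[-60,-85,2],(200,427)),('core',[-22.5,-52,84],(357,267)),('core2',[22.5,-52,84],(453,330)),('coref',[22.5,52,84],(657,213)),('corebl',[-22.5,52,84],(560,147)),('ledge',[-54.5,-52,20],(280,358))):
    p=pix('scene',[*(O+q[0]*d+q[1]*yy),q[2]])[0];o=np.array(c)/k+[330-.4,270-.4];print(n,p.round(1),o.round(1),(o-p).round(1))
# wedge on bench in scene0
S=cv2.imread('pics/scene0.png')
w0=np.array([533.3,-70.2]);a=np.radians(68.3);u=np.array([np.cos(a),np.sin(a)]);v=np.array([-u[1],u[0]])
for n,x,y,z in (('tail-y',-12,-6.2,24),('tail+y',-12,6.2,24),('tip',88,4.2,24),('tailbot-y',-12,-6.2,0),('tipbot',88,4.2,0)):
    print(n,pix('scene',[*(w0+x*u+y*v),z]).round(1))
# wedge in hand, tool at 584.3,60.85, bottom z= 33.7-4.8
t=np.array([584.3,60.85])
for n,x,y,z in (('head-y pad edge top',11-.9,-6.2,24),('bot',11-.9,-6.2,0)):
    p=pix('scene',[*(t+(x+.9)*d+y*yy),z+28.9])[0];print(n,p.round(1),((p-[329.6,269.6])*k).round(0))
cv2.imwrite('pics/m4.png',cv2.resize(S[265:310,315:375],(800,600),interpolation=cv2.INTER_CUBIC))
```

```text
tray [361.8 342.8] [364.6 344.3] [2.8 1.5]
core [389.5 313.7] [392.1 316.3] [2.6 2.6]
core2 [406.9 325.7] [408.9 327.4] [2.  1.6]
coref [443.2 304.3] [444.6 306.9] [1.4 2.6]
corebl [425.6 293.7] [427.6 295.3] [2.  1.6]
ledge [376.  330.7] [378.6 332.2] [2.6 1.5]
tail-y [[325.2 274.4]]
tail+y [[329.8 273.2]]
tip [[348.6 295.4]]
tailbot-y [[325.3 282.6]]
tipbot [[348.4 303.9]]
head-y pad edge top [360.7 301.6] [178. 183.]
bot [360.3 310.6] [175. 235.]
```

View pics/m4.png

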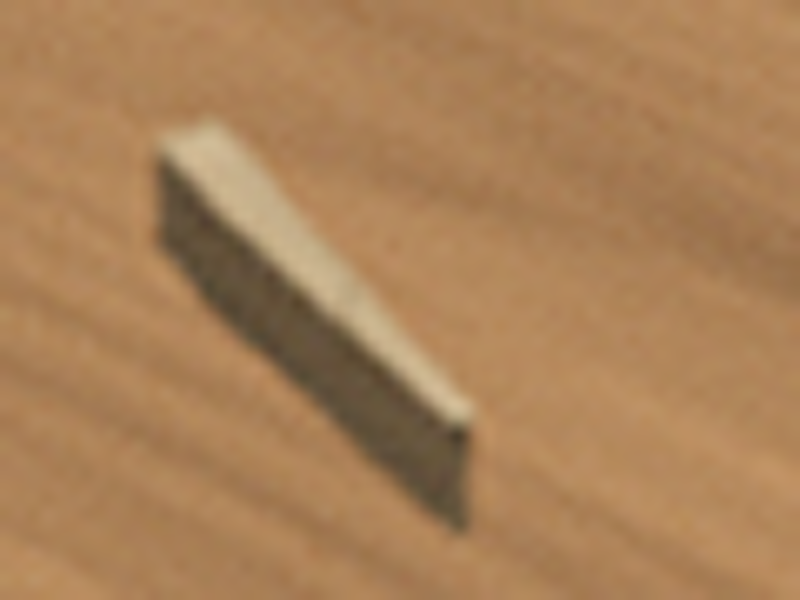

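The wedge offset, about (1.5,1.0) px, mostly matches the supply offset, so this is camera bias and the residual is about 1 mm sideways. I will go by feel from here: descend to ledge height and advance in small steps.

```bash
python3 -m creep '{"dp":[[0,0,-0.0102],[0,0,-0.0102],[0,0,-0.0102],[0,0,-0.0102],[0.002,0.0124,0],[0.002,0.0124,0],[0.002,0.0124,0],[0.002,0.0124,0],[0,0,0],[0,0,0]],"rotation":[[0,0,0],[0,0,0],[0,0,0],[0,0,0],[0,0,0],[0,0,0],[0,0,0],[0,0,0],[0,0,0],[0,0,0]],"gripper":[0,0,0,0,0,0,0,0,0,0]}'
python3 -m creep '{"dp":[[0.0014,0.0083,0],[0.0014,0.0083,0],[0.0014,0.0083,0],[0.0014,0.0083,0],[0.0014,0.0083,0],[0.0014,0.0083,0],[0,0,0],[0,0,0],[0,0,0],[0,0,0]],"rotation":[[0,0,0],[0,0,0],[0,0,0],[0,0,0],[0,0,0],[0,0,0],[0,0,0],[0,0,0],[0,0,0],[0,0,0]],"gripper":[0,0,0,0,0,0,0,0,0,0]}'
```

```text
t: 5.2
tcp_pos: [586.0, 70.6, 25.9]
tool_rot: [2.393, 2.036, 0.0]
contact_force: [-0.4, 0.2, 0.0]
opening: 11.1
grasp_force: 60.2
t: 6.03
tcp_pos: [587.6, 80.0, 25.7]
tool_rot: [2.393, 2.035, -0.0]
contact_force: [-0.7, 0.9, 0.3]
opening: 11.0
grasp_force: 60.2
```

```bash
python3 -m creep '{"dp":[[0.0014,0.0083,0],[0.0014,0.0083,0],[0.0014,0.0083,0],[0.0014,0.0083,0],[0.0014,0.0083,0],[0,0,0],[0,0,0],[0,0,0],[0,0,0],[0,0,0]],"rotation":[[0,0,0],[0,0,0],[0,0,0],[0,0,0],[0,0,0],[0,0,0],[0,0,0],[0,0,0],[0,0,0],[0,0,0]],"gripper":[0,0,0,0,0,0,0,0,0,0]}'
```

```text
t: 6.87
tcp_pos: [589.0, 88.3, 25.7]
tool_rot: [2.393, 2.035, -0.0]
contact_force: [0.5, -0.8, -0.5]
opening: 10.9
grasp_force: 60.2
```

```bash
python3 -m creep '{"dp":[[-0.0035,0.0006,0],[-0.0035,0.0006,0],[-0.003,0.0005,0],[0,0,0],[0,0,0],[0,0,0],[0,0,0],[0,0,0],[0,0,0],[0,0,0]],"rotation":[[0,0,0],[0,0,0],[0,0,0],[0,0,0],[0,0,0],[0,0,0],[0,0,0],[0,0,0],[0,0,0],[0,0,0]],"gripper":[0,0,0,0,0,0,0,0,0,0]}'
python3 -m creep '{"dp":[[0.0065,-0.001,0],[0.0065,-0.001,0],[0.007,-0.0012,0],[0,0,0],[0,0,0],[0,0,0],[0,0,0],[0,0,0],[0,0,0],[0,0,0]],"rotation":[[0,0,0],[0,0,0],[0,0,0],[0,0,0],[0,0,0],[0,0,0],[0,0,0],[0,0,0],[0,0,0],[0,0,0]],"gripper":[0,0,0,0,0,0,0,0,0,0]}'
```

```text
t: 7.7
tcp_pos: [587.1, 88.7, 25.8]
tool_rot: [2.393, 2.035, 0.0]
contact_force: [1.3, -0.0, 0.3]
opening: 11.1
grasp_force: 60.2
t: 8.53
tcp_pos: [591.0, 88.2, 25.8]
tool_rot: [2.393, 2.035, 0.0]
contact_force: [0.6, -0.8, -0.5]
opening: 11.1
grasp_force: 60.2
```

```bash
python3 -m creep '{"dp":[[0.005,-0.0008,0],[0.005,-0.0008,0],[0,0,0],[0,0,0],[0,0,0],[0,0,0],[0,0,0],[0,0,0],[0,0,0],[0,0,0]],"rotation":[[0,0,0],[0,0,0],[0,0,0],[0,0,0],[0,0,0],[0,0,0],[0,0,0],[0,0,0],[0,0,0],[0,0,0]],"gripper":[0,0,0,0,0,0,0,0,0,0]}'
python3 -m creep '{"dp":[[-0.01,0.0016,0],[-0.01,0.0016,0],[-0.0075,0.0012,0],[-0.0075,0.0012,0],[0,0,0],[0,0,0],[0,0,0],[0,0,0],[0,0,0],[0,0,0]],"rotation":[[0,0,0],[0,0,0],[0,0,0],[0,0,0],[0,0,0],[0,0,0],[0,0,0],[0,0,0],[0,0,0],[0,0,0]],"gripper":[0,0,0,0,0,0,0,0,0,0]}'
```

```text
t: 9.37
tcp_pos: [592.4, 87.9, 25.6]
tool_rot: [-2.392, -2.035, 0.001]
contact_force: [-5.0, 1.1, 0.4]
opening: 11.0
grasp_force: 60.4
t: 10.2
tcp_pos: [586.8, 88.7, 26.1]
tool_rot: [2.393, 2.034, 0.002]
contact_force: [2.2, -0.0, 0.6]
opening: 10.8
grasp_force: 60.4
```

```bash
python3 -m creep '{"dp":[[0.0095,-0.0015,0],[0,0,0],[0.0023,0.0138,0],[0.0023,0.0138,0],[0.0023,0.0138,0],[0.0023,0.0138,0],[0,0,0],[0,0,0],[0,0,0],[0,0,0]],"rotation":[[0,0,0],[0,0,0],[0,0,0],[0,0,0],[0,0,0],[0,0,0],[0,0,0],[0,0,0],[0,0,0],[0,0,0]],"gripper":[0,0,0,0,0,0,0,0,0,0]}'
python3 -m creep '{"dp":[[0.0023,0.0138,0],[0.0023,0.0138,0],[0.0023,0.0138,0],[0.0023,0.0138,0],[0,0,0],[0,0,0],[0,0,0],[0,0,0],[0,0,0],[0,0,0]],"rotation":[[0,0,0],[0,0,0],[0,0,0],[0,0,0],[0,0,0],[0,0,0],[0,0,0],[0,0,0],[0,0,0],[0,0,0]],"gripper":[0,0,0,0,0,0,0,0,0,0]}'
```

```text
t: 11.03
tcp_pos: [589.7, 99.5, 25.7]
tool_rot: [2.393, 2.035, -0.0]
contact_force: [-0.2, 0.2, 0.4]
opening: 10.8
grasp_force: 60.2
t: 11.87
tcp_pos: [591.6, 110.6, 25.8]
tool_rot: [2.394, 2.035, 0.0]
contact_force: [-0.2, -0.2, 0.2]
opening: 11.0
grasp_force: 60.2
```

```bash
python3 -m creep '{"dp":[[0,0,-0.003],[0,0,-0.002],[0,0,0],[0,0,0],[0,0,0],[0,0,0],[0,0,0],[0,0,0],[0,0,0],[0,0,0]],"rotation":[[0,0,0],[0,0,0],[0,0,0],[0,0,0],[0,0,0],[0,0,0],[0,0,0],[0,0,0],[0,0,0],[0,0,0]],"gripper":[0,0,0,0.3,0.5,0.7,0.8,1,1,1]}'
python3 -m creep '{"dp":[[0,0,0.03],[0,0,0.06],[0,0,0.09],[0,0,0.09],[0,0,0.09],[-0.02,-0.15,0.03],[-0.03,-0.18,0],[-0.03,-0.18,0],[-0.03,-0.18,0],[-0.03,-0.18,0]],"rotation":[[0,0,0],[0,0,0],[0,0,0],[0,0,0],[0,0,0],[0,0,0],[0,0,0],[0,0,0],[0,0,0],[0,0,0]],"gripper":[1,1,1,1,1,1,1,1,1,1]}'
python3 - <<'E'
from h import *
f=env.grab_frame('top');cv2.imwrite('pics/top2.png',f[:,:,::-1])
g=env.grab_frame('scene');cv2.imwrite('pics/scene2.png',g[:,:,::-1])
a=np.zeros((600,800,3),np.uint8)
a[:300]=cv2.resize(f[195:255,140:300,::-1],(800,300),interpolation=cv2.INTER_CUBIC)
a[300:,:400]=cv2.resize(g[285:360,345:445,::-1],(400,300),interpolation=cv2.INTER_CUBIC)
a[300:,400:]=cv2.resize(f[230:380,320:520,::-1],(400,300),interpolation=cv2.INTER_CUBIC)
cv2.imwrite('pics/m5.png',a)
E
```

```text
t: 12.7
tcp_pos: [591.6, 110.8, 24.8]
tool_rot: [2.393, 2.035, 0.0]
contact_force: [0.2, 0.4, -0.3]
opening: 85.1
grasp_force: 0.0
t: 13.53
tcp_pos: [563.6, -64.8, 104.3]
tool_rot: [2.392, 2.035, 0.002]
contact_force: [1.2, -0.1, 0.1]
opening: 85.8
grasp_force: 0.0
```

View pics/m5.png

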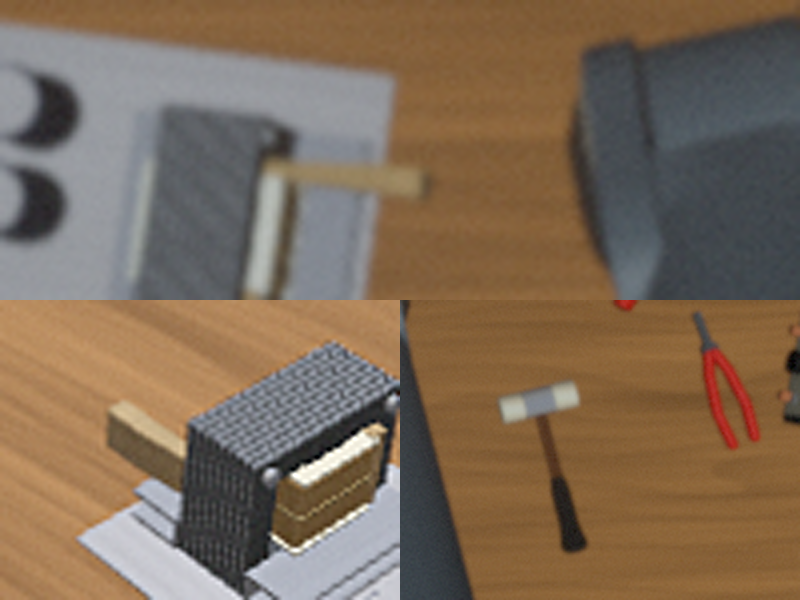

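The wedge stayed set in the gap: its tail is at full-frame (225,232) in the top view, and it lies level on the ledge in the scene view. Next, the mallet.

```bash
python3 -c "
from h import *
print(onz('top',[(225.3,231.6)],44))"
python3 -m creep '{"dp":[[-0.0588,-0.153,-0.0275],[-0.0588,-0.153,-0.0275],[-0.0588,-0.153,-0.0275],[-0.0588,-0.153,-0.0275],[-0.0588,-0.153,-0.0275],[-0.0588,-0.153,-0.0275],[-0.0588,-0.153,-0.0275],[-0.0588,-0.153,-0.0275],[0,0,0],[0,0,0]],"rotation":[[0,0,0.5425],[0,0,0.5425],[0,0,0.5425],[0,0,0.5425],[0,0,0.5425],[0,0,0.5425],[0,0,0.5425],[0,0,0.5425],[0,0,0],[0,0,0]],"gripper":[1,1,1,1,1,1,1,1,1,1]}'
```

```text
[[588.17288248  96.58487833  44.        ]]
t: 14.47
tcp_pos: [468.6, -310.3, 59.2]
tool_rot: [1.973, 2.444, -0.001]
contact_force: [-0.5, -0.2, -0.1]
opening: 85.3
grasp_force: 0.0
```

```bash
python3 -m creep '{"dp":[[0.003,0,-0.07],[0,0,-0.07],[0,0,-0.07],[0,0,-0.05],[0,0,-0.031],[0,0,0],[0,0,0],[0,0,0],[0,0,0],[0,0,0]],"rotation":[[0,0,0],[0,0,0],[0,0,0],[0,0,0],[0,0,0],[0,0,0],[0,0,0],[0,0,0],[0,0,0],[0,0,0]],"gripper":[1,1,1,1,1,1,1,0,0,0]}'
python3 -m creep '{"dp":[[0,0,0],[0,0,0],[0,0,0],[0,0,0],[0,0,0],[0,0,0],[0,0,0.03],[0,0,0.03],[0,0,0.03],[0,0,0.03]],"rotation":[[0,0,0],[0,0,0],[0,0,0],[0,0,0],[0,0,0],[0,0,0],[0,0,0],[0,0,0],[0,0,0],[0,0,0]],"gripper":[0,0,0,0,0,0,0,0,0,0]}'
```

```text
t: 15.3
tcp_pos: [470.6, -308.3, 1.2]
tool_rot: [1.967, 2.448, 0.0]
contact_force: [-0.6, -0.2, -0.0]
opening: 51.4
grasp_force: 0.0
t: 16.13
tcp_pos: [469.7, -307.9, 24.9]
tool_rot: [-1.967, -2.449, 0.0]
contact_force: [-0.0, -0.1, -3.6]
opening: 30.3
grasp_force: 59.5
```

```bash
python3 -m creep '{"dp":[[0.0531,0.1612,0.015],[0.0531,0.1612,0.015],[0.0531,0.1612,0.01],[0.0531,0.1612,0],[0.0531,0.1612,0],[0.0531,0.1612,0],[0.0531,0.1612,0],[0.0531,0.1612,0],[0.0531,0.1612,0],[0.0531,0.1612,0]],"rotation":[[0,0,-0.435],[0,0,-0.435],[0,0,-0.435],[0,0,-0.435],[0,0,-0.435],[0,0,-0.435],[0,0,-0.435],[0,0,-0.435],[0,0,-0.435],[0,0,-0.435]],"gripper":[0,0,0,0,0,0,0,0,0,0]}'
python3 -m creep '{"dp":[[0,0,0],[0,0,0],[0,0,0],[0,0,-0.02],[0,0,-0.02],[0,0,-0.02],[0,0,-0.02],[0,0,0],[0,0,0],[0,0,0]],"rotation":[[0,0,0],[0,0,0],[0,0,0],[0,0,0],[0,0,0],[0,0,0],[0,0,0],[0,0,0],[0,0,0],[0,0,0]],"gripper":[0,0,0,0,0,0,0,0,0,0]}'
python3 - <<'E'
from h import *
f=env.grab_frame('top');g=env.grab_frame('scene')
a=np.zeros((600,800,3),np.uint8)
a[:300]=cv2.resize(f[195:255,140:300,::-1],(800,300),interpolation=cv2.INTER_CUBIC)
a[300:]=cv2.resize(g[275:350,285:485,::-1],(800,300),interpolation=cv2.INTER_CUBIC)
cv2.imwrite('pics/m6.png',a);print(env.read_state()['tcp_pos'],env.read_state()['contact_force'])
E
```

```text
t: 16.97
tcp_pos: [576.4, 15.9, 32.9]
tool_rot: [-2.396, -2.032, 0.0]
contact_force: [0.9, 0.2, -2.9]
opening: 30.3
grasp_force: 59.6
t: 17.8
tcp_pos: [576.4, 14.3, 16.5]
tool_rot: [-2.394, -2.034, -0.0]
contact_force: [0.2, -0.5, -2.7]
opening: 30.3
grasp_force: 59.8
[576.50167499  14.36758341  16.74350111] [-0.00405913 -0.05855499 -2.56276312]
```

View pics/m6.png

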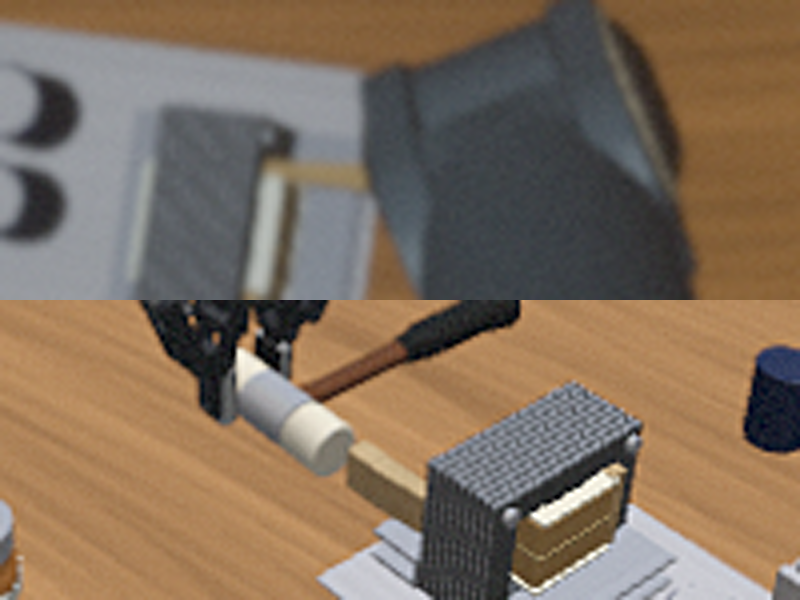

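The mallet head is held square and level just behind the wedge tail: face at about crop (335,450), tail at (350,460). Starting the slow approach.

```bash
python3 -m creep '{"dp":[[0.00134,0.00823,0],[0.00134,0.00823,0],[0.00134,0.00823,0],[0.00134,0.00823,0],[0.00134,0.00823,0],[0.00134,0.00823,0],[0.00134,0.00823,0],[0.00134,0.00823,0],[0.00134,0.00823,0],[0,0,0]],"rotation":[[0,0,0],[0,0,0],[0,0,0],[0,0,0],[0,0,0],[0,0,0],[0,0,0],[0,0,0],[0,0,0],[0,0,0]],"gripper":[0,0,0,0,0,0,0,0,0,0]}'
```

```text
t: 18.73
tcp_pos: [578.8, 29.7, 16.6]
tool_rot: [-2.394, -2.035, -0.001]
contact_force: [0.1, 0.2, -2.8]
opening: 30.6
grasp_force: 59.8
```

```bash
python3 -m creep '{"dp":[[0.00134,0.00823,0],[0.00134,0.00823,0],[0.00134,0.00823,0],[0,0,0],[0,0,0],[0,0,0],[0,0,0],[0,0,0],[0,0,0],[0,0,0]],"rotation":[[0,0,0],[0,0,0],[0,0,0],[0,0,0],[0,0,0],[0,0,0],[0,0,0],[0,0,0],[0,0,0],[0,0,0]],"gripper":[0,0,0,0,0,0,0,0,0,0]}'
python3 -m creep '{"dp":[[-0.00134,-0.00823,0],[-0.00134,-0.00823,0],[0,0,0],[0.00134,0.00823,0],[0.00134,0.00823,0],[0.00134,0.00823,0],[0.00134,0.00823,0],[0,0,0],[0,0,0],[0,0,0]],"rotation":[[0,0,0],[0,0,0],[0,0,0],[0,0,0],[0,0,0],[0,0,0],[0,0,0],[0,0,0],[0,0,0],[0,0,0]],"gripper":[0,0,0,0,0,0,0,0,0,0]}'
```

```text
t: 19.57
tcp_pos: [579.6, 34.0, 16.6]
tool_rot: [2.394, 2.034, 0.0]
contact_force: [-0.4, 0.0, -3.2]
opening: 30.6
grasp_force: 59.8
t: 20.4
tcp_pos: [580.1, 37.4, 16.6]
tool_rot: [2.394, 2.034, 0.0]
contact_force: [-0.3, 0.3, -3.0]
opening: 30.4
grasp_force: 59.8
```

```bash
python3 -m creep '{"dp":[[-0.00134,-0.00823,0],[-0.00134,-0.00823,0],[0,0,0],[0.00134,0.00823,0],[0.00134,0.00823,0],[0.00134,0.00823,0],[0.00134,0.00823,0],[0,0,0],[0,0,0],[0,0,0]],"rotation":[[0,0,0],[0,0,0],[0,0,0],[0,0,0],[0,0,0],[0,0,0],[0,0,0],[0,0,0],[0,0,0],[0,0,0]],"gripper":[0,0,0,0,0,0,0,0,0,0]}'
```

```text
t: 21.23
tcp_pos: [580.6, 40.7, 16.6]
tool_rot: [2.394, 2.034, 0.0]
contact_force: [0.5, -0.8, -4.7]
opening: 30.1
grasp_force: 59.8
```

Run:
```python
from h import *
g=env.grab_frame('scene')
a=cv2.resize(g[290:350,340:420,::-1],(800,600),interpolation=cv2.INTER_CUBIC)
cv2.imwrite('pics/m7.png',a)
```

```text
(no output)
```

View pics/m7.png

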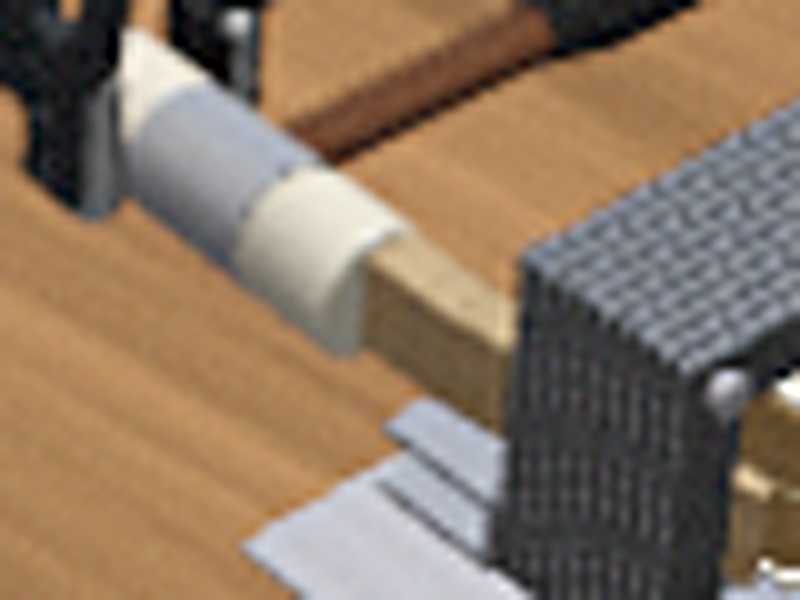

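The mallet face now bears squarely on the wedge tail, at about crop (365,290). Continuing with small taps.

```bash
python3 -m creep '{"dp":[[-0.00134,-0.00823,0],[-0.00134,-0.00823,0],[0,0,0],[0.00134,0.00823,0],[0.00134,0.00823,0],[0.00134,0.00823,0],[0.0007,0.0041,0],[0,0,0],[0,0,0],[0,0,0]],"rotation":[[0,0,0],[0,0,0],[0,0,0],[0,0,0],[0,0,0],[0,0,0],[0,0,0],[0,0,0],[0,0,0],[0,0,0]],"gripper":[0,0,0,0,0,0,0,0,0,0]}'
```

```text
t: 22.12
tcp_pos: [581.0, 43.2, 16.6]
tool_rot: [2.394, 2.034, 0.0]
contact_force: [0.4, 0.6, -3.5]
opening: 30.5
grasp_force: 59.8
```

```bash
python3 -m creep '{"dp":[[-0.00134,-0.00823,0],[-0.00134,-0.00823,0],[0,0,0],[0.00134,0.00823,0],[0.00134,0.00823,0],[0.00134,0.00823,0],[0.0007,0.0041,0],[0,0,0],[0,0,0],[0,0,0]],"rotation":[[0,0,0],[0,0,0],[0,0,0],[0,0,0],[0,0,0],[0,0,0],[0,0,0],[0,0,0],[0,0,0],[0,0,0]],"gripper":[0,0,0,0,0,0,0,0,0,0]}'
```

```text
t: 22.95
tcp_pos: [581.5, 45.7, 16.6]
tool_rot: [2.394, 2.034, 0.001]
contact_force: [-0.1, 0.1, -3.1]
opening: 30.1
grasp_force: 59.8
```

```bash
python3 -m creep '{"dp":[[-0.00134,-0.00823,0],[-0.00134,-0.00823,0],[0,0,0],[0.00134,0.00823,0],[0.00134,0.00823,0],[0.00134,0.00823,0],[0.00134,0.00823,0],[0,0,0],[0,0,0],[0,0,0]],"rotation":[[0,0,0],[0,0,0],[0,0,0],[0,0,0],[0,0,0],[0,0,0],[0,0,0],[0,0,0],[0,0,0],[0,0,0]],"gripper":[0,0,0,0,0,0,0,0,0,0]}'
```

```text
t: 23.78
tcp_pos: [581.6, 47.9, 16.4]
tool_rot: [2.394, 2.033, -0.002]
contact_force: [-1.2, -4.6, -3.5]
opening: 30.7
grasp_force: 59.8
```

```bash
python3 -m creep '{"dp":[[-0.00134,-0.00823,0],[-0.00134,-0.00823,0],[0,0,0],[0.00134,0.00823,0],[0.00134,0.00823,0],[0.00134,0.00823,0],[0.0007,0.0041,0],[0,0,0],[0,0,0],[0,0,0]],"rotation":[[0,0,0],[0,0,0],[0,0,0],[0,0,0],[0,0,0],[0,0,0],[0,0,0],[0,0,0],[0,0,0],[0,0,0]],"gripper":[0,0,0,0,0,0,0,0,0,0]}'
```

```text
t: 24.62
tcp_pos: [581.9, 49.3, 16.4]
tool_rot: [2.394, 2.032, -0.005]
contact_force: [-0.1, -4.9, -1.8]
opening: 30.4
grasp_force: 59.8
```

```bash
python3 -m creep '{"dp":[[-0.00134,-0.00823,0],[-0.00134,-0.00823,0],[0,0,0],[0.00134,0.00823,0],[0.00134,0.00823,0],[0.00134,0.00823,0],[0.00134,0.00823,0],[0,0,0],[0,0,0],[0,0,0]],"rotation":[[0,0,0],[0,0,0],[0,0,0],[0,0,0],[0,0,0],[0,0,0],[0,0,0],[0,0,0],[0,0,0],[0,0,0]],"gripper":[0,0,0,0,0,0,0,0,0,0]}'
```

```text
t: 25.45
tcp_pos: [582.1, 51.2, 16.2]
tool_rot: [2.395, 2.031, -0.007]
contact_force: [-1.0, -7.4, -1.8]
opening: 30.0
grasp_force: 59.8
```

```bash
python3 -m creep '{"dp":[[-0.00134,-0.00823,0],[-0.00134,-0.00823,0],[0,0,0],[0.00134,0.00823,0],[0.00134,0.00823,0],[0.00134,0.00823,0],[0.00134,0.00823,0],[0,0,0],[0,0,0],[0,0,0]],"rotation":[[0,0,0],[0,0,0],[0,0,0],[0,0,0],[0,0,0],[0,0,0],[0,0,0],[0,0,0],[0,0,0],[0,0,0]],"gripper":[0,0,0,0,0,0,0,0,0,0]}'
```

```text
t: 26.28
tcp_pos: [582.4, 53.3, 16.1]
tool_rot: [2.395, 2.03, -0.01]
contact_force: [-2.8, -10.8, -0.6]
opening: 30.4
grasp_force: 59.8
```

The arm yields about 2.3 N/mm, so I draw back 10 mm between taps to really clear the tail.

```bash
python3 -m creep '{"dp":[[-0.004,-0.0247,0],[-0.004,-0.0247,0],[0,0,0],[0.00134,0.00823,0],[0.00134,0.00823,0],[0.00134,0.00823,0],[0.00134,0.00823,0],[0.00134,0.00823,0],[0.00134,0.00823,0],[0.00134,0.00823,0]],"rotation":[[0,0,0],[0,0,0],[0,0,0],[0,0,0],[0,0,0],[0,0,0],[0,0,0],[0,0,0],[0,0,0],[0,0,0]],"gripper":[0,0,0,0,0,0,0,0,0,0]}'
```

```text
t: 27.12
tcp_pos: [582.4, 53.5, 16.0]
tool_rot: [2.394, 2.028, -0.014]
contact_force: [-3.3, -14.1, -0.3]
opening: 30.0
grasp_force: 59.9
```

```bash
python3 -m creep '{"dp":[[-0.004,-0.0247,0],[-0.004,-0.0247,0],[0.00134,0.00823,0],[0.00134,0.00823,0],[0.00134,0.00823,0],[0.00134,0.00823,0],[0.00134,0.00823,0],[0.00134,0.00823,0],[0.00134,0.00823,0],[0,0,0]],"rotation":[[0,0,0],[0,0,0],[0,0,0],[0,0,0],[0,0,0],[0,0,0],[0,0,0],[0,0,0],[0,0,0],[0,0,0]],"gripper":[0,0,0,0,0,0,0,0,0,0]}'
```

```text
t: 27.95
tcp_pos: [582.6, 54.9, 15.9]
tool_rot: [2.394, 2.028, -0.015]
contact_force: [-1.8, -13.9, -0.2]
opening: 30.1
grasp_force: 59.9
```

```bash
python3 -m creep '{"dp":[[-0.004,-0.0247,0],[-0.004,-0.0247,0],[0.00134,0.00823,0],[0.00134,0.00823,0],[0.00134,0.00823,0],[0.00134,0.00823,0],[0.00134,0.00823,0],[0.00134,0.00823,0],[0.00134,0.00823,0],[0,0,0]],"rotation":[[0,0,0],[0,0,0],[0,0,0],[0,0,0],[0,0,0],[0,0,0],[0,0,0],[0,0,0],[0,0,0],[0,0,0]],"gripper":[0,0,0,0,0,0,0,0,0,0]}'
```

```text
t: 28.78
tcp_pos: [582.8, 55.9, 15.9]
tool_rot: [2.394, 2.028, -0.016]
contact_force: [-3.3, -14.2, 0.6]
opening: 30.6
grasp_force: 59.9
```

```bash
python3 -m creep '{"dp":[[-0.004,-0.0247,0],[-0.004,-0.0247,0],[0.00134,0.00823,0],[0.00134,0.00823,0],[0.00134,0.00823,0],[0.00134,0.00823,0],[0.00134,0.00823,0],[0.00134,0.00823,0],[0.0007,0.0041,0],[0,0,0]],"rotation":[[0,0,0],[0,0,0],[0,0,0],[0,0,0],[0,0,0],[0,0,0],[0,0,0],[0,0,0],[0,0,0],[0,0,0]],"gripper":[0,0,0,0,0,0,0,0,0,0]}'
```

```text
t: 29.62
tcp_pos: [582.9, 56.2, 15.9]
tool_rot: [2.394, 2.027, -0.017]
contact_force: [-2.9, -15.9, 0.6]
opening: 30.6
grasp_force: 59.9
```

```bash
python3 -m creep '{"dp":[[-0.004,-0.0247,0],[-0.004,-0.0247,0],[0.00134,0.00823,0],[0.00134,0.00823,0],[0.00134,0.00823,0],[0.00134,0.00823,0],[0.00134,0.00823,0],[0.00134,0.00823,0],[0.00134,0.00823,0],[0,0,0]],"rotation":[[0,0,0],[0,0,0],[0,0,0],[0,0,0],[0,0,0],[0,0,0],[0,0,0],[0,0,0],[0,0,0],[0,0,0]],"gripper":[0,0,0,0,0,0,0,0,0,0]}'
```

```text
t: 30.45
tcp_pos: [583.0, 56.4, 15.8]
tool_rot: [2.394, 2.026, -0.02]
contact_force: [-2.9, -18.3, 1.9]
opening: 29.8
grasp_force: 60.0
```

```bash
python3 -m creep '{"dp":[[-0.004,-0.0247,0],[-0.004,-0.0247,0],[0.00134,0.00823,0],[0.00134,0.00823,0],[0.00134,0.00823,0],[0.00134,0.00823,0],[0.00134,0.00823,0],[0.00134,0.00823,0],[0.00134,0.00823,0],[0,0,0]],"rotation":[[0,0,0],[0,0,0],[0,0,0],[0,0,0],[0,0,0],[0,0,0],[0,0,0],[0,0,0],[0,0,0],[0,0,0]],"gripper":[0,0,0,0,0,0,0,0,0,0]}'
```

```text
t: 31.28
tcp_pos: [583.0, 56.7, 15.6]
tool_rot: [2.394, 2.025, -0.023]
contact_force: [-3.9, -21.2, 1.4]
opening: 30.7
grasp_force: 60.0
```

Under 18 N and then 21 N taps the wedge moved only 0.2–0.3 mm, so it has stopped and the coil is tight. Now I draw back and lay the mallet down.

```bash
python3 -m creep '{"dp":[[-0.008,-0.05,0],[-0.02,-0.1235,0],[-0.02,-0.1235,0],[-0.02,-0.1235,0],[-0.02,-0.1235,0],[0,0,-0.015],[0,0,-0.015],[0,0,-0.015],[0,0,-0.015],[0,0,0]],"rotation":[[0,0,0],[0,0,0],[0,0,0],[0,0,0],[0,0,0],[0,0,0],[0,0,0],[0,0,0],[0,0,0],[0,0,0]],"gripper":[0,0,0,0,0,0,0,0,0,0]}'
python3 -m creep '{"dp":[[0,0,-0.005],[0,0,-0.005],[0,0,0],[0,0,0],[0,0,0],[0,0,0],[0,0,0],[0,0,0],[0,0,0],[0,0,0]],"rotation":[[0,0,0],[0,0,0],[0,0,0],[0,0,0],[0,0,0],[0,0,0],[0,0,0],[0,0,0],[0,0,0],[0,0,0]],"gripper":[0,0,0,0,0,0,0,0,0,0]}'
```

```text
t: 32.12
tcp_pos: [567.3, -39.6, 3.9]
tool_rot: [-2.39, -2.037, -0.001]
contact_force: [-0.4, 0.1, -3.4]
opening: 30.1
grasp_force: 59.8
t: 32.95
tcp_pos: [567.4, -41.9, 2.6]
tool_rot: [2.394, 2.034, 0.0]
contact_force: [0.1, -1.1, -3.1]
opening: 30.0
grasp_force: 59.8
```

```bash
python3 -m creep '{"dp":[[0,0,-0.004],[0,0,-0.004],[0,0,0],[0,0,0],[0,0,0],[0,0,0],[0,0,0],[0,0,0],[0,0,0],[0,0,0]],"rotation":[[0,0,0],[0,0,0],[0,0,0],[0,0,0],[0,0,0],[0,0,0],[0,0,0],[0,0,0],[0,0,0],[0,0,0]],"gripper":[0,0,0,0,0,0,0,0,0,0]}'
```

```text
t: 33.78
tcp_pos: [567.5, -41.9, 1.3]
tool_rot: [2.394, 2.034, 0.0]
contact_force: [-2.1, -1.2, 5.8]
opening: 30.0
grasp_force: 60.5
```

Fz changed from -3 to +6 N, so the mallet is on the bench. Releasing and rising.

```bash
python3 -m creep '{"dp":[[0,0,0],[0,0,0],[0,0,0],[0,0,0],[0,0,0],[0,0,0],[0,0,0],[0,0,0],[0,0,0.02],[0,0,0.03]],"rotation":[[0,0,0],[0,0,0],[0,0,0],[0,0,0],[0,0,0],[0,0,0],[0,0,0],[0,0,0],[0,0,0],[0,0,0]],"gripper":[0.4,0.5,0.6,0.7,0.8,1,1,1,1,1]}'
python3 -m creep '{"dp":[[0,0,0.06],[0,0,0.09],[0,0,0.09],[0,0,0.09],[0,0,0.09],[-0.05,-0.15,0.03],[-0.05,-0.18,0],[-0.05,-0.18,0],[-0.05,-0.18,0],[-0.05,-0.18,0]],"rotation":[[0,0,0],[0,0,0],[0,0,0],[0,0,0],[0,0,0],[0,0,0],[0,0,0],[0,0,0],[0,0,0],[0,0,0]],"gripper":[1,1,1,1,1,1,1,1,1,1]}'
python3 -m creep '{"dp":[[-0.05,-0.18,0],[-0.05,-0.18,0],[0,0,0],[0,0,0],[0,0,0],[0,0,0],[0,0,0],[0,0,0],[0,0,0],[0,0,0]],"rotation":[[0,0,0],[0,0,0],[0,0,0],[0,0,0],[0,0,0],[0,0,0],[0,0,0],[0,0,0],[0,0,0],[0,0,0]],"gripper":[1,1,1,1,1,1,1,1,1,1]}'
python3 - <<'E'
from h import *
f=env.grab_frame('top');g=env.grab_frame('scene')
a=np.zeros((600,800,3),np.uint8)
a[:300]=cv2.resize(f[195:315,60:380,::-1],(800,300),interpolation=cv2.INTER_CUBIC)
a[300:]=cv2.resize(g[225:375,165:565,::-1],(800,300),interpolation=cv2.INTER_CUBIC)
cv2.imwrite('pics/m8.png',a)
E
```

```text
t: 34.62
tcp_pos: [566.9, -41.8, 10.8]
tool_rot: [-2.393, -2.034, 0.001]
contact_force: [0.4, -0.1, 0.4]
opening: 85.3
grasp_force: 0.0
t: 35.45
tcp_pos: [517.1, -217.4, 102.5]
tool_rot: [2.392, 2.034, 0.001]
contact_force: [1.0, -0.6, 0.3]
opening: 85.6
grasp_force: 0.0
t: 36.28
tcp_pos: [497.6, -287.2, 101.0]
tool_rot: [-2.393, -2.035, -0.0]
contact_force: [-0.4, -0.6, -0.5]
opening: 85.5
grasp_force: 0.0
```

View pics/m8.png

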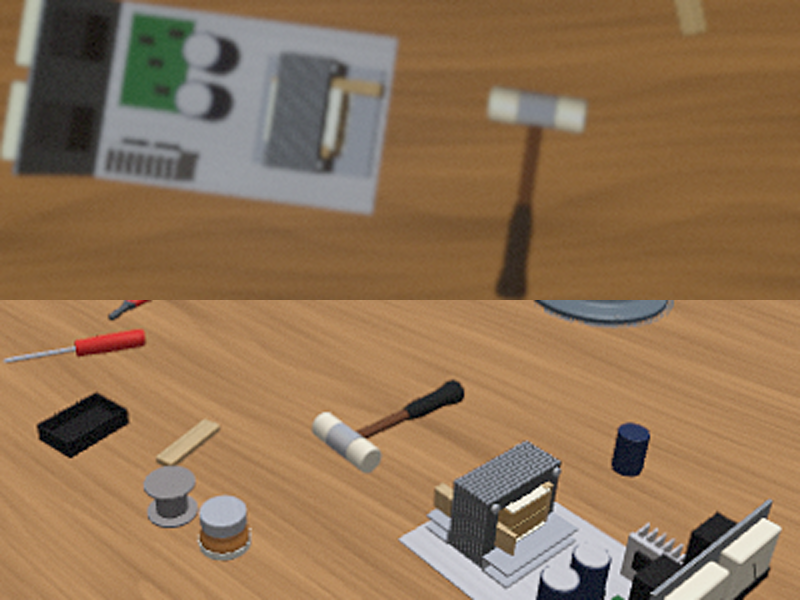

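The wedge is driven in: its tail is at crop (380,88), and its thin end shows at the back of the core in the scene view at (507,540). The mallet lies flat and clear at (537,110), the bystanders are undisturbed and the arm is away from everything. Handing in.

```bash
python3 -c "
from bench import env
print(env.sign_off())"
```

```text
the job is handed in; nothing more can be done
None
```

The job is handed in: the wedge was set while the coil was loose and tapped in until it stopped (the last taps read 18 and 21 N and moved it under 0.3 mm, so I take the coil as tight). The mallet lies on the bench clear of the wedge and the other things were left alone; the last state reading was at 36.3 s of the 58 s allowed.

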